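# Snap the spare filter cartridge into the clip rack and close its keeper

## Task

Put the loose filter cartridge away in the empty place of the clip rack: lay it, centred lengthwise, on both spring clips and press it until both have snapped and it lies fully home like the two beside it. Then push the rack's sliding keeper all the way to its closed end, so that its tabs lie over the cartridge caps. Press firmly but do not force anything, leave the two stored cartridges in their clips and leave the other things on the bench where they are.

Things in the scene. Friction and masses are not known exactly. Their poses are not given: they have to be found in the camera images.
- cartridge: Loose white filter cartridge lying on the bench, 0.12 kg. Origin at its centre, x along its length (both ends alike). Round body 22 mm in diameter to x = +-65 mm, then a hexagonal cap 24 mm across flats (28 over corners) to 81 mm, then a hose nozzle 9 mm in diameter to 92 mm.
- stored_a: A cartridge of the same form already snapped into one place of the rack; same origin and axes. Must stay there.
- stored_b: The other stored cartridge, like stored_a.
- slip: Blank paper slip 60 x 18 x 1 mm fixed flat at the bottom of the one empty place of the rack, in nobody's way. Its origin lies under the middle of that place, 15.5 mm below the axis of a seated cartridge. z up; for the direction of the place use the rack's x.
- rack: Fixed grey clip rack. Origin at bench height under the centre of the middle place; z up; x = the way seated cartridges lie (keeper at the -x end). Base 25 mm high, x -145 to +95, 206 mm wide. Places at y = -64, 0, +64 mm. Between them, from x = -33 to +33, ridges stand 46 mm high, 32 mm apart across each place: fingers straddling the body cannot follow it down to its seat.
- slot0 (a point): Centre of a seated cartridge in the place at rack y = -64 mm, 48 mm above the bench. Each place has two steel clips, opening upward, 12 mm long, centred 50 mm either side along rack x. A clip is two sprung jaws that spread sideways; their lips are round, 6 mm thick, centres 22 mm apart, top 60 mm above the bench. A cartridge laid on the lips has its axis 65 mm up.
- slot1 (a point): The same point of the middle place (rack y = 0). The two clips of a place ride on a soft sprung carrier that sinks up to 15 mm (5 N to start, 9 N at its stop) before the clips give, so pressing only to the seated height does not snap them: press on until the push gives way and then stops hard; 20 to 25 N is enough. When released it rises again to 48 mm.
- slot2 (a point): The same point of the place at rack y = +64 mm. Each clip snaps at roughly 8 to 16 N pressed straight down. Press the round body from above with shut fingers just inside one clip (30 mm from the middle), then just inside the other; pressing outside the clips levers the other end up. Home, the body's top is 59 mm above the bench at both clips.
- keeper (a joint): Aluminium bar across the rack's -x end, slides to rack +y: 0 to 6 mm at the start (open), 33 mm at its stop (closed). Friction 2.5 N, stays put. Three tabs 16 mm wide, 65 to 70 mm above the bench, rack x -131 to -66: at joint 0 they lie between the places (y = -96, -32, +32 mm), closed over the caps. A cartridge that is not fully seated blocks them.
- keeper_grip (a point): Point on the keeper's black upright fin, 10 mm below its top, mid thickness: rack x = -158 mm, y = the joint value, 70 mm above the bench. The fin is 22 mm (rack x) by 12 mm (rack y), 35 to 80 mm above the bench. Nothing stands beside it on its -y side.
- jug_a: Bystander, leave alone: white plastic jug 75 x 110 x 190 mm; origin under its centre.
- jug_b: Bystander, leave alone: white plastic jug like jug_a; origin under its centre.
- spanner: Bystander, leave alone: steel spanner 160 mm long lying flat.
- beaker: Bystander, leave alone: clear beaker 72 mm wide, 85 mm high; origin under its centre.
- short_filter: Bystander, leave alone: short stubby white filter, 32 mm wide, 70 mm high, standing; origin under its centre.
- seal: Bystander, leave alone: black rubber ring 44 mm wide, 8 mm high; origin under its centre.
- screw_cap: Bystander, leave alone: white screw cap 48 mm wide, 20 mm high; origin under its centre.
- spray: Bystander, leave alone: white bottle 60 mm wide, 150 mm high; origin under its centre.
Not all that is in view belongs to the job. What is shaped like the stored_a but pink is not meant. Leave any brown look-alike of the cartridge alone.

How it is judged:
On the way, in this order (a step that is already met when the one before it is completed fails the run):
1. the cartridge lies fully home in both clips of the empty place, let go, while the keeper is still open (x of cartridge in the frame of rack between -0.013 and 0.013 m and z of cartridge in the frame of rack between 0.044 and 0.052 m and angle between the x axis of cartridge and the x axis of rack, either way round below 0.06 rad and (y of cartridge in the frame of rack between -0.07 and -0.058 m or y of cartridge in the frame of rack between -0.006 and 0.006 m or y of cartridge in the frame of rack between 0.058 and 0.07 m) and value of joint keeper below 0.016 m and contact force between the fingers and cartridge below 0.5 N), for 0.2 s.
2. the keeper is slid to its closed end over the seated cartridge (x of cartridge in the frame of rack between -0.013 and 0.013 m and z of cartridge in the frame of rack between 0.044 and 0.052 m and angle between the x axis of cartridge and the x axis of rack, either way round below 0.06 rad and (y of cartridge in the frame of rack between -0.07 and -0.058 m or y of cartridge in the frame of rack between -0.006 and 0.006 m or y of cartridge in the frame of rack between 0.058 and 0.07 m) and value of joint keeper above 0.028 m), for 0.2 s.
At the end, for the whole second after the job is handed in: The cartridge is at rest in the empty place: axis within 4 mm of the seated height (48 mm), within 13 mm of centre lengthwise, 6 mm sideways and 0.06 rad of the rack's x axis; the keeper stands beyond 28 mm of its 33 mm travel; the stored cartridges are still in their clips (all of step 2 and linear speed of each of cartridge, stored_a, stored_b below 0.02 m/s); the robot touches nothing.
It fails at once if a stored cartridge is moved more than 15 mm (distance of any of stored_a, stored_b from where it was at the start of the episode above 0.015 m).
It fails at once if another thing on the bench is moved more than 30 mm (distance of any of jug_a, jug_b, spanner, beaker, short_filter, seal, screw_cap, spray from where it was at the start of the episode above 0.03 m).
It fails at once if the cartridge is forced against the rack with more than 80 N (contact force between cartridge and rack above 80 N).
It fails at once if the robot presses on the rack or its keeper with more than 60 N (contact force between any of the fingers, the arm and rack above 60 N).
It also fails if it takes over 51 s, if anything falls off the work surface, if the arm or the gripper's body presses on something with over 40 N, if the wrist force passes 120 N, or if a joint passes its speed limit or range.

## Robot

A 6-joint arm with a two-finger parallel gripper is mounted at the origin on the work surface. World frame = base frame: x ahead of the robot, y to its left, z up, the work surface at z = 0. Lengths are in m, angles in rad, forces in N, time in s.
With the tool pointing down it reaches from about 0.425 to 0.95 m from the base axis. Payload 3.5 kg.
Tool frame: the origin (TCP) lies midway between the tips of the shut fingers; the grasp point (between the pads) lies 19 mm behind it; z points along the fingers, y is the direction in which the jaws open and shut (so a half turn about z gives the same grasp; the last joint's range is limited). The gripper opens to 85 mm and grips with 20 to 120 N. Pads are 22 mm wide; open, the fingers measure 114 mm over their backs; the gripper's body (76 mm by 85 mm) begins 54 mm behind the grasp point. The pads swing forward as they close: fully open they stand 13 mm farther back than shut.
Start: joints at [-1.483, 0.286, 1.577, -0, 1.279, -0.15], TCP at [0.159, -0.656, 0.231] pointing down, gripper open.
Joint ranges: [-2.77, 2.77], [-0.9, 2.22], [0.21, 2.48], [-1.53, 4.67], [0.24, 2.81], [-2.84, 2.84]. Speed limits (rad/s): [2.79, 2.79, 3.14, 3.14, 3.14, 3.14].

## Interface

Orientations are given as a 3x3 rotation matrix whose columns are the frame's x, y, z axes.
In Python, from workcell import monitor, get_image, order, finder gives the robot as it stands.
- The arm moves only by the tool arm_command, never from a script. Its argument "targets" is a list of rows, each a list of 7 numbers: the opening in per cent of the stroke, from 0 (shut) to 100 (fully open), then the shift along the world's x, y, z in mm, then the turn, a rotation vector about the world's x, y, z in rad. A call has exactly 10 rows; each row shifts and turns the commanded pose from where the row before left it; what a row does not reach is not made up. A row lasts 1/12 s, in which the tool goes at most 41.7 mm and 7.16 degrees, less where a joint would pass 70% of its speed; a pose out of reach is approached as far as the arm can. A call with a gripper value outside its range is refused whole. The fingers move at their own pace and stop on an object; the grip force is fixed at half the most. Time passes only in rows, so rows that do not move let the fingers close, or fill a call up. It gives the time, the measured TCP pose, the force and the opening at its end, in the units of the state.
- monitor.read_state(): the state, without advancing time (a new reading comes with each control period).
- get_image(name): name is "scene" or "top" or "wrist"; returns a dict with "color" (400x640x3 uint8, red, green, blue), "z_map" (400x640 float32, m along the optical axis (not along the pixel's ray), 0 where there is no reading), "fov_y" (degrees; the focal length in pixels is half the picture's height over the tangent of half this angle, whatever the lens; pixels are square), "cx", "cy" (the principal point, pixels), "R" (3x3) and "t" (3): a world point X has camera coordinates R X + t. Camera axes: x right, y down, z forward; pixel columns grow to the right and rows downward; lengths in m; the calibration is good to about 2 mm. A picture is of the moment at which its call begins.
- order.close_job(): hands the job in, once; it reports no verdict.
Trained networks look in a picture, given as the dict that the camera call returned (one of the last four; its "shot" number tells which), for a name from the list of things; names that differ only in an ending like _2 or _b are one class to them, and where a whole thing is asked for, a point or a joint stands for the part that bears it (a point fixed in the world has none). Each returns a list of dicts, best first, with "conf" (0 to 1); they miss things now and then, are a little off and sometimes report something else, mostly with a low value. They report only what shows in the picture. A call takes as long as a camera call. They do not tell look-alikes from the thing itself.
- finder.cut_out(picture, target): "region" (400x640 bool, what is visible of it) and "position" ([column, row] in pixels, amid what is visible of it).
- finder.landmark_of(picture, target): "position" ([column, row] in pixels: a listed point, or the origin of a listed thing).
The state is a dict: "time": time; "joint_positions": joint angles; "joint_velocities": joint speeds; "effort": joint torques, N m; "ee_pos": TCP position; "tool_rot": TCP orientation; "ft_force": force on the tool from outside, world axes, zero at the start; "wrist_torque": the same for the moment, N m; "grip_width": opening from 0.0 (shut) to 1.0 (fully open).
Only numpy, scipy, OpenCV 4.12 (cv2) and the standard library are available. Lean on these libraries where they do the work, as an engineer would, in place of code of your own. Each camera call takes 0.05 s, during which the arm holds its last target.

## Working session

There is one attempt and no reset: what is moved stays moved. The work goes in short steps, Python scripts to look and compute and a tool call to move; the robot and the scene stay as the last step left them, time stands still between calls to the robot, and variables do not carry over. Pictures are saved under pics/ and viewed, and the job is handed in when it is done.

Besides the shell and the picture viewer there is one more tool, called as name(argument=value, ...), one argument or row to a line, values as JSON. arm_command: Moves the arm, as the interface text tells. Its arguments: {"type":"object","properties":{"targets":{"type":"array","items":{"type":"array","items":{"type":"number"}}}},"required":["targets"]}

```bash
mkdir -p pics; ls; cat > h.py <<'E'
import numpy as np, cv2
from workcell import monitor, get_image, order, finder
def f(p): return 200/np.tan(np.radians(p['fov_y'])/2)
def world(p,c,r,z=None):
    F=f(p); d=p['z_map'][int(round(r)),int(round(c))] if z is None else z
    X=np.array([(c-p['cx'])/F*d,(r-p['cy'])/F*d,d]); return p['R'].T@(X-p['t'])
def atz(p,c,r,h):
    F=f(p); v=p['R'].T@np.array([(c-p['cx'])/F,(r-p['cy'])/F,1]); o=-p['R'].T@p['t']
    return o+v*(h-o[2])/v[2]
def cloud(p):
    F=f(p); v,u=np.mgrid[0:400,0:640]; d=p['z_map']
    X=np.stack([(u-p['cx'])/F*d,(v-p['cy'])/F*d,d],-1)-p['t']
    W=X@p['R']; W[d==0]=np.nan; return W
def pix(p,X):
    c=p['R']@np.array(X)+p['t']; return f(p)*c[:2]/c[2]+[p['cx'],p['cy']]
def save(p,n): cv2.imwrite('pics/'+n+'.png',p['color'][:,:,::-1])
E
python3 - <<'E'
from h import *
a=get_image('scene');b=get_image('top')
save(a,'s0');save(b,'t0')
for n,p in(('s',a),('t',b)):
  print(n,p['fov_y'],p['cx'],p['cy'],-p['R'].T@p['t'])
  for k in ['cartridge','stored_a','slip','rack','slot0','slot1','slot2','keeper','keeper_grip']:
    for d in finder.landmark_of(p,k)[:5]: print(k,np.round(d['position'],1),round(d['conf'],2))
np.save('t0.npy',b,allow_pickle=True);np.save('s0.npy',a,allow_pickle=True)
print(monitor.read_state()['time'])
E
```

```text
pics
s 50.08087662734579 318.96264272992164 203.0775601858997 [0.84255468 0.60646555 1.06134181]
cartridge [281.  175.7] 0.91
cartridge [341.5 146.6] 0.71
cartridge [276.7 117.7] 0.19
stored_a [308.3 269.5] 0.89
stored_a [299.  235.5] 0.77
stored_a [500.5 319.6] 0.58
stored_a [281.2 174.2] 0.41
slip [301.1 251.8] 0.65
slip [278.5 116.4] 0.27
rack [302.1 258.5] 0.87
slot0 [306.9 274.4] 0.97
slot0 [305.7 253. ] 0.92
slot0 [293.7 233.8] 0.79
slot1 [306.9 274.4] 0.97
slot1 [305.7 253. ] 0.92
slot1 [293.7 233.8] 0.79
slot2 [306.9 274.4] 0.97
slot2 [305.7 253. ] 0.92
slot2 [293.7 233.8] 0.79Traceback (most recent call last):
  File "<stdin>", line 7, in <module>
ValueError: it knows: beaker, cartridge, jug, keeper_grip, rack, screw_cap, seal, short_filter, slip, slot, spanner, spray, stored
```

```bash

python3 - <<'E'
from h import *
a=get_image('scene');b=get_image('top')
for n,p in(('s',a),('t',b)):
  print(n,p['fov_y'],p['cx'],p['cy'],-p['R'].T@p['t'])
  for k in ['cartridge','stored_a','slip','rack','slot0','keeper_grip']:
    for d in finder.landmark_of(p,k)[:5]: 
      q=d['position'];print(k,np.round(q,1),round(d['conf'],2),np.round(world(p,*q),3))
np.save('t0.npy',b,allow_pickle=True);np.save('s0.npy',a,allow_pickle=True)
print(monitor.read_state()['time'])
E
```

```text
s 50.08087662734579 318.96264272992164 203.0775601858997 [0.84255468 0.60646555 1.06134181]
cartridge [343.2 146.2] 0.71 [ 0.295 -0.24   0.024]
cartridge [448.  367.3] 0.66 [0.471 0.504 0.102]
cartridge [279.2 174.2] 0.63 [ 0.534 -0.234  0.02 ]
cartridge [304.8 254.1] 0.29 [0.599 0.069 0.031]
cartridge [299.3 233.8] 0.16 [0.587 0.014 0.05 ]
stored_a [299.6 232.7] 0.91 [0.585 0.013 0.053]
stored_a [312.3 268.6] 0.85 [0.608 0.132 0.059]
stored_a [497.2 320.2] 0.76 [0.258 0.463 0.019]
slip [305.5 252.8] 0.57 [0.595 0.066 0.029]
rack [302.2 258.7] 0.96 [0.616 0.088 0.049]
rack [357.2 231.6] 0.74 [0.452 0.1   0.078]
slot0 [304.9 254.1] 0.9 [0.598 0.069 0.031]
slot0 [294.6 233.6] 0.77 [0.6   0.013 0.059]
slot0 [308.2 270.9] 0.65 [0.62  0.131 0.055]
keeper_grip [356.1 228.1] 0.94 [ 0.416  0.045 -0.004]
t 46.023992569009984 321.2583541359706 200.4627371704512 [ 0.27001953 -0.02511252  1.5190398 ]
cartridge [399.8 273.3] 0.77 [ 0.303 -0.243  0.022]
cartridge [396.3 204.5] 0.65 [ 0.522 -0.239  0.022]
cartridge [386.4 139.3] 0.31 [ 0.746 -0.214  0.004]
stored_a [284.7 171.9] 0.93 [0.624 0.119 0.054]
stored_a [321.3 179.9] 0.9 [0.597 0.002 0.056]
stored_a [386.5 141.9] 0.72 [ 0.713 -0.205  0.082]
stored_a [300.8 182.6] 0.67 [0.593 0.069 0.032]
stored_a [175.6 292.3] 0.61 [0.245 0.459 0.026]
slip [301.1 181.6] 0.61 [0.595 0.067 0.038]
slip [319.6 178.5] 0.61 [0.602 0.007 0.053]
rack [302.6 179.2] 0.69 [0.604 0.063 0.036]
rack [281.2 172.4] 0.45 [0.621 0.13  0.061]
slot0 [319.1 181. ] 0.92 [0.593 0.009 0.057]
slot0 [303.9 180.9] 0.87 [0.598 0.058 0.034]
slot0 [281.8 174.8] 0.8 [0.614 0.128 0.057]
keeper_grip [293.1 226.7] 0.86 [0.446 0.089 0.069]
1.15
```

View pics/s0.png

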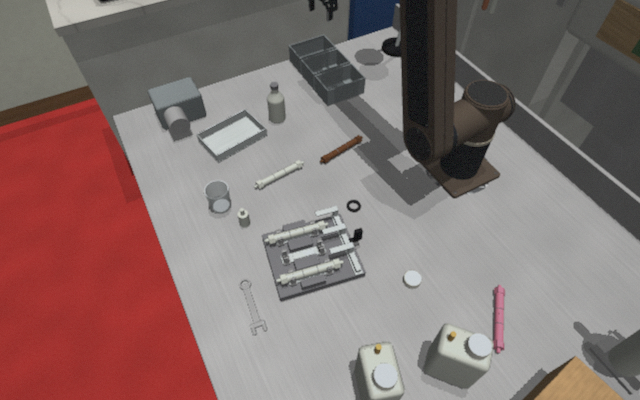

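View pics/t0.png

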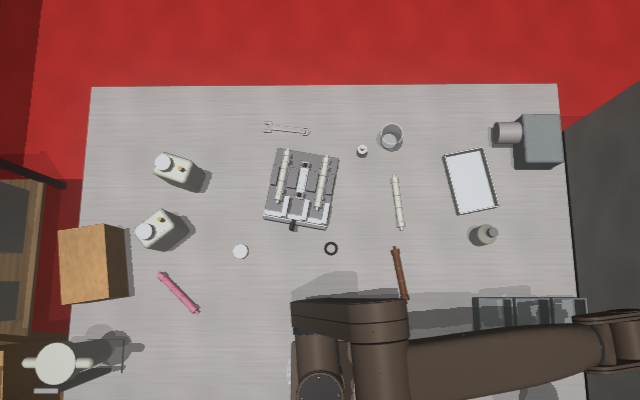

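Scene: the loose white cartridge is at top (397,203), the brown look-alike at (400,273), and the pink one at (178,292). The rack is at (302,185) with its middle place empty. The keeper's black fin is at (292,226), at the robot side of the rack.

```bash

cat >> h.py <<'E'
def region(p,k,near,r=30):
    L=[d for d in finder.cut_out(p,k) if np.hypot(*(np.array(d['position'])-near))<r]
    return L[0]['region'] if L else None
E
python3 - <<'E'
from h import *
s=get_image('scene');t=get_image('top')
for n,p,nc in(('s',s,(280,175)),('t',t,(397,203))):
  W=cloud(p)
  # cartridge by colour/height near
  m=(abs(W[...,0]-.53)<.13)&(abs(W[...,1]+.235)<.07)&(W[...,2]>.006)&(W[...,2]<.05)
  P=W[m]; c=cv2.minAreaRect(P[:,:2].astype(np.float32)*1000)
  u,S,V=np.linalg.svd(P-P.mean(0)); print(n,'cart',len(P),P.mean(0).round(4),V[0].round(3),c,P[:,2].max())
  for lo,hi in((.02,.03),(.042,.05)):
    m=(abs(W[...,0]-.6)<.2)&(abs(W[...,1]-.07)<.16)&(W[...,2]>lo)&(W[...,2]<hi)
    P=W[m];print(lo,len(P),cv2.minAreaRect(P[:,:2].astype(np.float32)*1000))
  for k in ['stored_a','slip','cartridge']:
    for d in finder.cut_out(p,k)[:4]:
      P=W[d['region']];P=P[~np.isnan(P[:,0])]
      if len(P)<5: continue
      u,S,V=np.linalg.svd(P-P.mean(0));print(k,d['position'],round(d['conf'],2),len(P),np.median(P,0).round(4),V[0].round(3),cv2.minAreaRect(P[:,:2].astype(np.float32)*1000))
  if n=='t': 
    cv2.imwrite('pics/t1.png',cv2.resize(p['color'][130:250,240:420,::-1],None,fx=4,fy=4,interpolation=cv2.INTER_CUBIC))
E
```

```text
s cart 359 [ 0.5382 -0.237   0.0173] [ 0.994  0.105 -0.007] ((534.297607421875, -239.65118408203125), (182.01622009277344, 25.989486694335938), 6.127537727355957) 0.026440558977248927
0.02 2375 ((577.357177734375, 71.70519256591797), (207.68292236328125, 243.7537078857422), 79.50790405273438)
0.042 1006 ((566.3782958984375, 73.0921630859375), (202.7538299560547, 257.5922546386719), 80.65406799316406)
stored_a [308.5, 268.3] 0.74 544 [0.6208 0.1316 0.0551] [ 0.983 -0.185 -0.012] ((614.5655517578125, 122.26936340332031), (40.7279052734375, 181.71780395507812), 79.62788391113281)
stored_a [497.1, 319.1] 0.73 637 [0.2531 0.4612 0.0189] [0.682 0.731 0.001] ((243.54693603515625, 457.4394836425781), (189.69415283203125, 32.03257369995117), 45.333656311035156)
stored_a [297.4, 232.5] 0.65 477 [0.5935 0.0063 0.0545] [ 0.985 -0.173 -0.001] ((589.5609741210938, -2.4819984436035156), (53.002540588378906, 180.258056640625), 75.42986297607422)
stored_a [276.1, 103.3] 0.22 583 [ 0.428  -0.4782  0.0772] [ 0.002 -0.084 -0.996] ((393.44287109375, -578.3251953125), (245.3157196044922, 59.74972534179687
[... 2234 characters left out ...]
0e-04  5.640e-02] [-0.984  0.179  0.012] ((594.747802734375, -0.44972801208496094), (26.52389907836914, 179.38394165039062), 79.95075988769531)
cartridge [401.7, 274.5] 0.92 376 [ 0.2983 -0.2436  0.02  ] [ 0.415 -0.063 -0.908] ((289.26727294921875, -239.46315002441406), (111.75021362304688, 159.35545349121094), 62.368534088134766)
cartridge [304.5, 215.8] 0.74 532 [0.4851 0.0657 0.0657] [-0.11  -0.992  0.063] ((486.18267822265625, 82.61419677734375), (197.94589233398438, 101.9156494140625), 78.14869689941406)
cartridge [399.0, 209.4] 0.61 430 [ 0.5218 -0.2428  0.0193] [-0.992 -0.118 -0.033] ((532.5698852539062, -246.48968505859375), (179.7019500732422, 30.233184814453125), 6.035983085632324)
```

View pics/t1.png

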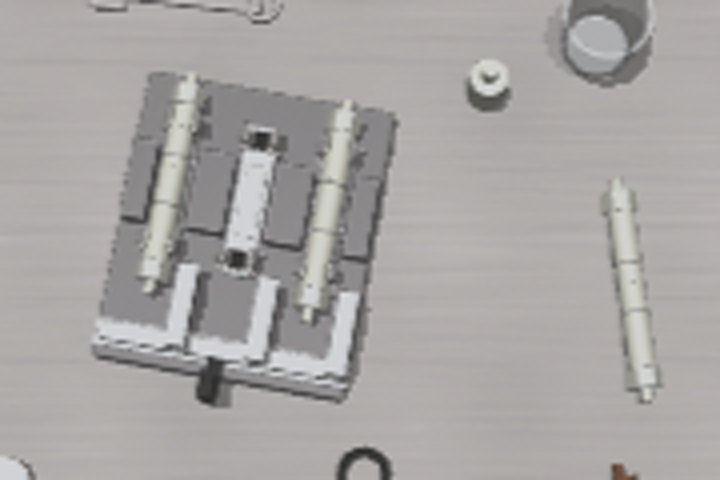

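```bash

python3 - <<'E'
from h import *
s=monitor.read_state()
print(s['tool_rot'].round(3) if hasattr(s['tool_rot'],'round') else s['tool_rot'],s['ee_pos'],s['grip_width'],s['ft_force'],s['time'])
p=get_image('wrist');print(p['fov_y'],-p['R'].T@p['t'],p['R'].round(3))
E
```

```text
[[ 0.972  0.236  0.   ]
 [ 0.236 -0.972  0.   ]
 [ 0.    -0.    -1.   ]] [ 0.15902956 -0.65596893  0.23134255] 0.9976452213719068 [ 0.06798064 -0.05764071  0.73533069] 1.55
63.90684577109836 [ 0.22543137 -0.63962307  0.37442769] [[ 0.236 -0.972  0.   ]
 [-0.935 -0.227  0.271]
 [-0.263 -0.064 -0.963]]
```

arm_command(
  targets=[
    [100, 27, 30, 0, 0, 0, -0.0132],
    [100, 27, 30, 0, 0, 0, -0.0132],
    [100, 27, 30, 0, 0, 0, -0.0132],
    [100, 27, 30, 0, 0, 0, -0.0132],
    [100, 27, 30, 0, 0, 0, -0.0132],
    [100, 27, 30, 0, 0, 0, -0.0132],
    [100, 27, 30, 0, 0, 0, -0.0132],
    [100, 27, 30, 0, 0, 0, -0.0132],
    [100, 27, 30, 0, 0, 0, -0.0132],
    [100, 27, 30, 0, 0, 0, -0.0132],
  ],
)

```text
time: 2.43
ee_pos: [0.4301, -0.3543, 0.2317]
tool_rot: [[0.994, 0.105, 0.001], [0.105, -0.994, -0.001], [0.0, 0.001, -1.0]]
ft_force: [0.6, -0.3, -0.4]
grip_width: 0.998
```

arm_command(
  targets=[
    [100, 27, 30, -10, 0, 0, 0],
    [100, 27, 30, -10, 0, 0, 0],
    [100, 27, 30, -10, 0, 0, 0],
    [100, 24, 27, -10, 0, 0, 0],
    [100, 0, 0, -10, 0, 0, 0],
    [100, 0, 0, -5, 0, 0, 0],
    [100, 0, 0, 0, 0, 0, 0],
    [100, 0, 0, 0, 0, 0, 0],
    [100, 0, 0, 0, 0, 0, 0],
    [100, 0, 0, 0, 0, 0, 0],
  ],
)

```text
time: 3.27
ee_pos: [0.5338, -0.2404, 0.1773]
tool_rot: [[0.995, 0.104, 0.001], [0.104, -0.995, -0.001], [0.001, 0.001, -1.0]]
ft_force: [0.0, 0.3, 0.1]
grip_width: 1.002
```

```bash

python3 - <<'E'
from h import *
s=monitor.read_state()
print(np.array(s['tool_rot']).round(3),s['ee_pos'],s['time'])
p=get_image('wrist');save(p,'w1');W=cloud(p)
m=(abs(W[...,0]-.53)<.13)&(abs(W[...,1]+.235)<.06)&(W[...,2]>.006)&(W[...,2]<.04)
P=W[m];r=cv2.minAreaRect(P[:,:2].astype(np.float32)*1000);print(len(P),r,P.min(0),P.max(0))
m2=m&(W[...,2]>.019);P=W[m2];u,S,V=np.linalg.svd(P-P.mean(0),full_matrices=False);print(P.mean(0),V[0],np.arctan(V[0][1]/V[0][0]),np.percentile(P[:,2],[50,90,99]))
a=np.arctan(V[0][1]/V[0][0]);d=np.array([np.cos(a),np.sin(a)]);e=np.array([-d[1],d[0]])
P=W[m][:,:2]
print('x',np.percentile(P@d,[0,1,99,100]),'y',np.percentile(P@e,[1,50,99]))
for dd in finder.landmark_of(p,'cartridge'): print(dd, atz(p,*dd['position'],.012))
E
```

```text
[[ 0.995  0.104  0.001]
 [ 0.104 -0.995 -0.001]
 [ 0.001  0.001 -1.   ]] [ 0.53382629 -0.24040011  0.17733023] 3.2667
4098 ((531.6691284179688, -244.63136291503906), (183.63601684570312, 27.38212776184082), 6.457749366760254) [ 0.44036782 -0.2673919   0.0083758 ] [ 0.62306758 -0.22262347  0.02631289]
[ 0.53692723 -0.24397673  0.02260187] [-0.99379374 -0.11123179 -0.00122374] 0.11146252881043095 [0.02277799 0.02458142 0.02561203]
x [0.40934357 0.41508858 0.58950437 0.59297341] y [-0.31479475 -0.30219835 -0.28986044]
{'position': [324.6, 188.1], 'conf': 0.82} [ 0.52956019 -0.24679753  0.012     ]
```

View pics/w1.png

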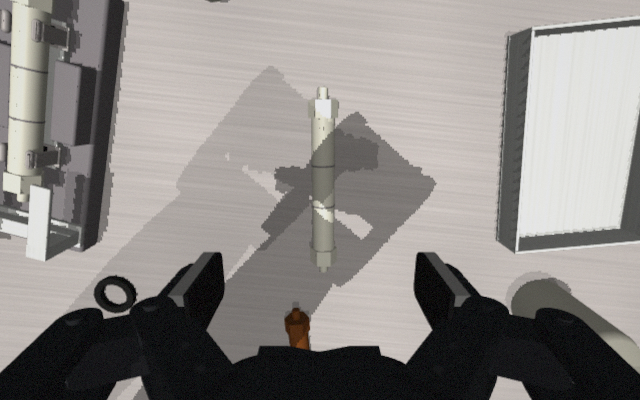

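The wrist picture shows the cartridge from (323,88) to (323,270), between the fingers. The measured length is 183.6 mm, which matches, and the centre is about (0.532, -0.244).

arm_command(
  targets=[
    [100, -1, -2, -30, 0, 0, 0.007],
    [100, -1, -2, -30, 0, 0, 0],
    [100, 0, 0, -30, 0, 0, 0],
    [100, 0, 0, -30, 0, 0, 0],
    [100, 0, 0, -20, 0, 0, 0],
    [100, 0, 0, -15, 0, 0, 0],
    [100, 0, 0, -10, 0, 0, 0],
    [100, 0, 0, -6, 0, 0, 0],
    [100, 0, 0, -3, 0, 0, 0],
    [100, 0, 0, 0, 0, 0, 0],
  ],
)

```text
time: 4.2
ee_pos: [0.5323, -0.2433, 0.0026]
tool_rot: [[0.994, 0.112, 0.0], [0.112, -0.994, -0.0], [0.0, 0.0, -1.0]]
ft_force: [0.4, -0.1, 0.1]
grip_width: 0.999
```

arm_command(
  targets=[
    [0, 0, 0, 0, 0, 0, 0],
    [0, 0, 0, 0, 0, 0, 0],
    [0, 0, 0, 0, 0, 0, 0],
    [0, 0, 0, 0, 0, 0, 0],
    [0, 0, 0, 0, 0, 0, 0],
    [0, 0, 0, 0, 0, 0, 0],
    [0, 0, 0, 0, 0, 0, 0],
    [0, 0, 0, 0, 0, 0, 0],
    [0, 0, 0, 0, 0, 0, 0],
    [0, 0, 0, 0, 0, 0, 0],
  ],
)

```text
time: 5.03
ee_pos: [0.5325, -0.2433, 0.0031]
tool_rot: [[0.994, 0.113, 0.001], [0.113, -0.994, -0.001], [0.001, 0.001, -1.0]]
ft_force: [-0.5, -0.0, 5.1]
grip_width: 0.234
```

arm_command(
  targets=[
    [0, 0, 0, 10, 0, 0, 0],
    [0, 0, 0, 25, 0, 0, 0],
    [0, 0, 0, 35, 0, 0, 0],
    [0, 0, 0, 40, 0, 0, 0],
    [0, 7, 31, 30, 0, 0, -0.042],
    [0, 7, 31, 10, 0, 0, -0.042],
    [0, 7, 31, 0, 0, 0, -0.042],
    [0, 7, 31, 0, 0, 0, -0.042],
    [0, 7, 31, 0, 0, 0, -0.042],
    [0, 7, 31, 0, 0, 0, -0.042],
  ],
)

```text
time: 5.87
ee_pos: [0.573, -0.0567, 0.1504]
tool_rot: [[0.99, -0.141, -0.001], [-0.141, -0.99, 0.001], [-0.001, -0.0, -1.0]]
ft_force: [1.0, 0.4, -1.4]
grip_width: 0.229
```

arm_command(
  targets=[
    [0, 7, 31, 0, 0, 0, -0.042],
    [0, 7, 31, 0, 0, 0, 0],
    [0, 7, 31, 0, 0, 0, 0],
    [0, 6, 28, 0, 0, 0, 0],
    [0, 0, 0, 0, 0, 0, 0],
    [0, 0, 0, 0, 0, 0, 0],
    [0, 0, 0, 0, 0, 0, 0],
    [0, 0, 0, 0, 0, 0, 0],
    [0, 0, 0, 0, 0, 0, 0],
    [0, 0, 0, 0, 0, 0, 0],
  ],
)

```text
time: 6.7
ee_pos: [0.6005, 0.0615, 0.1509]
tool_rot: [[0.983, -0.182, -0.0], [-0.182, -0.983, -0.0], [-0.0, 0.0, -1.0]]
ft_force: [0.4, -0.1, -1.5]
grip_width: 0.232
```

```bash

python3 - <<'E'
from h import *
s=monitor.read_state()
print(np.array(s['tool_rot']).round(3),s['ee_pos'],s['time'])
p=get_image('wrist');save(p,'w2');W=cloud(p)
q=get_image('top');cv2.imwrite('pics/t2.png',cv2.resize(q['color'][110:270,220:460,::-1],None,fx=3,fy=3))
d=np.array([np.cos(-.182),np.sin(-.182)]);e=np.array([-d[1],d[0]]);T=np.array([.602,.0655])
X=(W[...,:2]-T)@d;Y=(W[...,:2]-T)@e;Z=W[...,2]
m=(abs(X)<.12)&(abs(Y)<.03)&(Z>.1)&(Z<.2)
m&=(abs(X)>.03)
P=np.c_[X[m],Y[m],Z[m]];print(len(P),P.min(0),P.max(0))
for lo in np.arange(-.1,.1,.02):
  k=(P[:,0]>lo)&(P[:,0]<lo+.02)
  if k.sum()>5: print(round(lo,2),k.sum(),np.median(P[k],0).round(4),P[k,1].min().round(4),P[k,1].max().round(4),P[k,2].max().round(4))
# rack: stored cartridges, base
for y0 in(-.064,.064):
  m=(abs(X)<.11)&(abs(Y-y0)<.02)&(Z>.05)&(Z<.068)
  P=np.c_[X[m],Y[m]];print('stored',y0,len(P),P.min(0),P.max(0),np.median(P,0), np.polyfit(P[:,0],P[:,1],1) if len(P)>5 else '')
E
```

```text
[[ 0.983 -0.182 -0.   ]
 [-0.182 -0.983 -0.   ]
 [-0.     0.    -1.   ]] [0.60054986 0.06149425 0.15085555] 6.7
8987 [-0.04193143 -0.01803944  0.15836873] [0.09065335 0.00977163 0.17520065]
-0.06 21 [-0.0408 -0.0123  0.1648] -0.0144 0.0064 0.1671
-0.04 716 [-0.0344 -0.0043  0.1698] -0.015 0.0069 0.1727
0.02 1233 [ 0.0351 -0.0043  0.1698] -0.015 0.0068 0.1727
0.04 2699 [ 0.0504 -0.0043  0.1699] -0.0151 0.0069 0.1732
0.06 3668 [ 0.0706 -0.0042  0.1713] -0.018 0.0098 0.1752
0.08 650 [ 0.0856 -0.0043  0.1639] -0.0085 -0.0 0.1661
stored -0.064 6439 [-0.08006166 -0.08202309] [ 0.09205482 -0.04978916] [ 0.01893647 -0.06422241] [ 0.00978494 -0.06472051]
stored 0.064 6556 [-0.08063753  0.04625643] [0.09144796 0.07843237] [0.01765681 0.0605865 ] [-0.00530607  0.06106308]
```

View pics/w2.png

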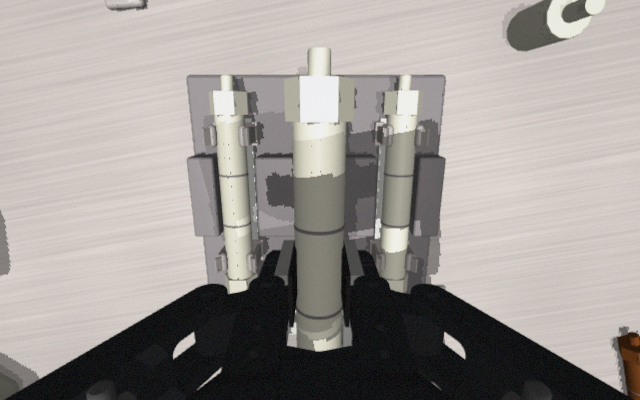

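View pics/t2.png

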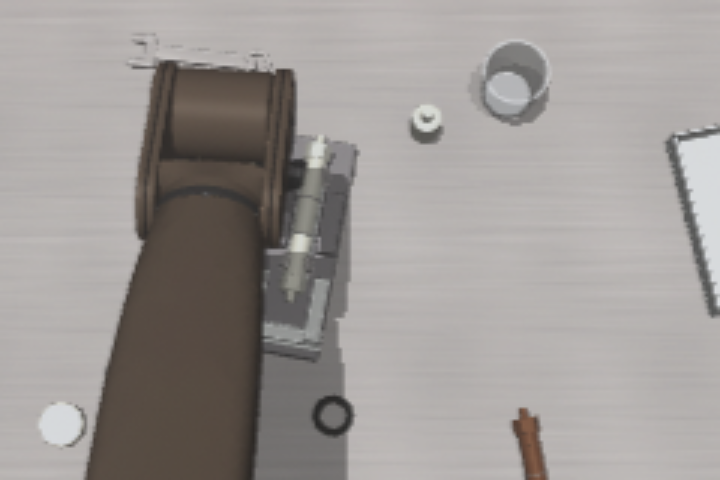

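The wrist picture shows the held cartridge centred between the two stored ones. Its nozzle end is at rack x 0.0907, against about 0.092 for theirs. It needs about +1 mm in x and +2.6 mm in y.

arm_command(
  targets=[
    [0, 1.5, 2.4, -10, 0, 0, 0],
    [0, 0, 0, -20, 0, 0, 0],
    [0, 0, 0, -20, 0, 0, 0],
    [0, 0, 0, -15, 0, 0, 0],
    [0, 0, 0, -10, 0, 0, 0],
    [0, 0, 0, -8, 0, 0, 0],
    [0, 0, 0, -5, 0, 0, 0],
    [0, 0, 0, -3, 0, 0, 0],
    [0, 0, 0, 0, 0, 0, 0],
    [0, 0, 0, 0, 0, 0, 0],
  ],
)

```text
time: 7.63
ee_pos: [0.6028, 0.065, 0.0606]
tool_rot: [[0.984, -0.18, 0.001], [-0.18, -0.984, -0.0], [0.001, -0.0, -1.0]]
ft_force: [-0.5, 0.0, -1.2]
grip_width: 0.233
```

```bash

python3 - <<'E'
from h import *
s=monitor.read_state()
print(s['ee_pos'],s['ft_force'],s['time'])
p=get_image('scene');c=pix(p,[.602,.0655,.06]);x,y=c.astype(int)
cv2.imwrite('pics/s3.png',cv2.resize(p['color'][y-60:y+60,x-80:x+80,::-1],None,fx=5,fy=5,interpolation=cv2.INTER_CUBIC))
E
```

```text
[0.60280765 0.0649712  0.06064397] [-0.45212856  0.020131   -1.1694366 ] 7.6333
```

View pics/s3.png

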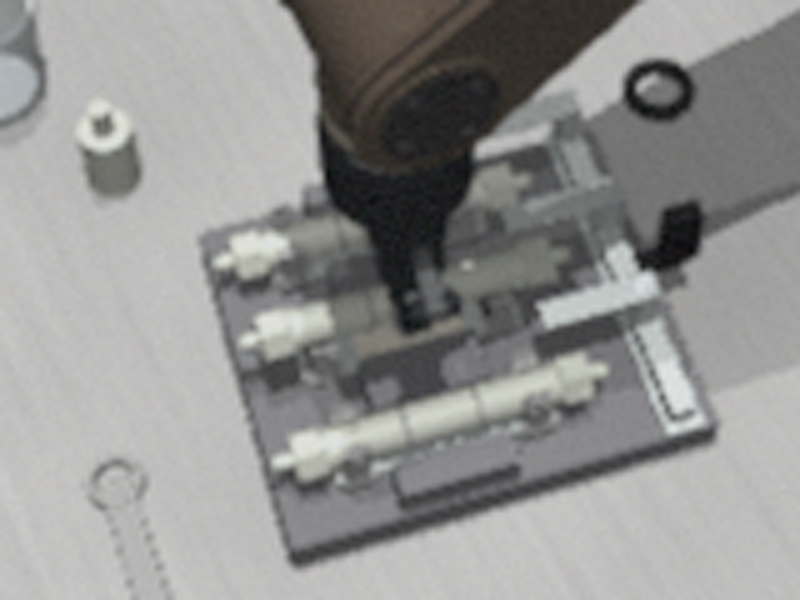

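arm_command(
  targets=[
    [0, 0, 0, -1, 0, 0, 0],
    [0, 0, 0, -1, 0, 0, 0],
    [0, 0, 0, -1, 0, 0, 0],
    [0, 0, 0, -1, 0, 0, 0],
    [0, 0, 0, -1, 0, 0, 0],
    [0, 0, 0, 0, 0, 0, 0],
    [0, 0, 0, 0, 0, 0, 0],
    [0, 0, 0, 0, 0, 0, 0],
    [0, 0, 0, 0, 0, 0, 0],
    [0, 0, 0, 0, 0, 0, 0],
  ],
)

```text
time: 8.52
ee_pos: [0.603, 0.0647, 0.0555]
tool_rot: [[0.984, -0.18, 0.002], [-0.18, -0.984, -0.0], [0.002, 0.0, -1.0]]
ft_force: [-1.0, -4.0, 5.0]
grip_width: 0.232
```

arm_command(
  targets=[
    [0, -0.2, -1.2, 0, 0, 0, 0],
    [0, 0, 0, 0, 0, 0, 0],
    [45, 0, 0, 0, 0, 0, 0],
    [45, 0, 0, 0, 0, 0, 0],
    [45, 0, 0, 0, 0, 0, 0],
    [45, 0, 0, 0, 0, 0, 0],
    [45, 0, 0, 0, 0, 0, 0],
    [45, 0, 0, 15, 0, 0, 0],
    [45, 0, 0, 30, 0, 0, 0],
    [45, 0, 0, 40, 0, 0, 0],
  ],
)

```text
time: 9.35
ee_pos: [0.599, 0.0641, 0.1365]
tool_rot: [[0.984, -0.18, -0.009], [-0.18, -0.984, 0.001], [-0.009, 0.001, -1.0]]
ft_force: [0.5, 0.0, 0.3]
grip_width: 0.451
```

arm_command(
  targets=[
    [45, 0, 0, 40, 0, 0, 0.1],
    [30, 0, 0, 5, 0, 0, 0.124],
    [20, 0, 0, 0, 0, 0, 0.124],
    [10, 0, 0, 0, 0, 0, 0.124],
    [0, 0, 0, 0, 0, 0, 0.124],
    [0, 0, 0, 0, 0, 0, 0.124],
    [0, 0, 0, 0, 0, 0, 0.124],
    [0, 0, 0, 0, 0, 0, 0.124],
    [0, 0, 0, 0, 0, 0, 0.124],
    [0, 0, 0, 0, 0, 0, 0.124],
  ],
)

```text
time: 10.18
ee_pos: [0.6017, 0.064, 0.1845]
tool_rot: [[0.505, 0.863, -0.001], [0.863, -0.505, 0.0], [-0.0, -0.001, -1.0]]
ft_force: [-0.1, -0.2, 0.4]
grip_width: -0.003
```

```bash

cat > look.py <<'E'
from h import *
import sys
s=monitor.read_state()
print(np.array(s['tool_rot']).round(3),s['ee_pos'],s['ft_force'],s['time'])
p=get_image('scene');c=pix(p,[.602,.0655,.06]);x,y=c.astype(int)
cv2.imwrite('pics/%ss.png'%sys.argv[1],cv2.resize(p['color'][y-60:y+60,x-80:x+80,::-1],None,fx=5,fy=5,interpolation=cv2.INTER_CUBIC))
q=get_image('wrist');save(q,sys.argv[1]+'w')
d=np.array([np.cos(-.182),np.sin(-.182)]);e=np.array([-d[1],d[0]]);T=np.array([.602,.0655])
for n,g in(('scene',p),('wrist',q)):
  W=cloud(g);X=(W[...,:2]-T)@d;Y=(W[...,:2]-T)@e;Z=W[...,2]
  for y0 in(-.064,0,.064):
    m=(abs(X)<.11)&(abs(Y-y0)<.016)&(Z>.04)&(Z<.09)
    print(n,y0,'nozzles',X[m].min().round(4) if m.any() else '',X[m].max().round(4) if m.any() else '')
    for x0 in(-.072,-.02,0,.02,.037,.06,.073):
      k=m&(abs(X-x0)<.006)
      if k.sum()>3: print('  x',x0,k.sum(),'y',np.median(Y[k]).round(4),'ztop',np.percentile(Z[k],[50,90]).round(4))
E
python3 look.py a
```

```text
[[ 0.505  0.863 -0.001]
 [ 0.863 -0.505  0.   ]
 [-0.    -0.001 -1.   ]] [0.60170153 0.06397831 0.18449889] [-0.11312871 -0.2398021   0.43214987] 10.1833
scene -0.064 nozzles -0.0894 0.0935
  x -0.072 36 y -0.0572 ztop [0.0562 0.059 ]
  x -0.02 35 y -0.0574 ztop [0.0542 0.0579]
  x 0 32 y -0.0596 ztop [0.0549 0.0568]
  x 0.02 34 y -0.0585 ztop [0.0536 0.0582]
  x 0.037 34 y -0.0575 ztop [0.0546 0.0575]
  x 0.06 40 y -0.06 ztop [0.0557 0.0594]
  x 0.073 39 y -0.0576 ztop [0.0557 0.0589]
scene 0 nozzles -0.0892 0.0934
  x -0.072 38 y 0.007 ztop [0.0738 0.0765]
  x -0.02 35 y 0.0059 ztop [0.0717 0.0749]
  x 0 37 y 0.006 ztop [0.0724 0.0747]
  x 0.02 35 y 0.0052 ztop [0.0718 0.076 ]
  x 0.037 37 y 0.0054 ztop [0.0714 0.0751]
  x 0.06 43 y 0.0074 ztop [0.0709 0.0745]
  x 0.073 42 y 0.007 ztop [0.0744 0.0766]
scene 0.064 nozzles -0.0895 0.0934
  x -0.072 41 y 0.0707 ztop [0.0569 0.0592]
  x -0.02 38 y 0.0696 ztop [0.0554 0.0583]
  x 0 43 y 0.0682 ztop [0.0548 0.0586]
  x 0.02 39 y 0.0693 ztop [0.0552 0.0571]
  x 0.037 38 y 0.0695 ztop [0.0548 0.0577]
  x 0.06 49 y 0.0679 ztop [0.056  0.059
[... 313 characters left out ...]
77 y -0.0602 ztop [0.0598 0.0612]
wrist 0 nozzles -0.0917 0.0919
  x -0.072 428 y 0.001 ztop [0.0772 0.0785]
  x -0.02 391 y 0.0013 ztop [0.0751 0.0771]
  x 0 407 y 0.0014 ztop [0.075  0.0771]
  x 0.02 414 y 0.0015 ztop [0.075 0.077]
  x 0.037 405 y 0.001 ztop [0.0751 0.0771]
  x 0.06 472 y 0.0012 ztop [0.075  0.0772]
  x 0.073 497 y 0.0011 ztop [0.0771 0.0784]
wrist 0.064 nozzles -0.0919 0.092
  x -0.072 459 y 0.0621 ztop [0.0597 0.0612]
  x -0.02 426 y 0.0633 ztop [0.0579 0.0598]
  x 0 434 y 0.0633 ztop [0.0577 0.0598]
  x 0.02 448 y 0.0633 ztop [0.0577 0.0597]
  x 0.037 421 y 0.0622 ztop [0.058  0.0597]
  x 0.06 479 y 0.0624 ztop [0.0586 0.0606]
  x 0.073 535 y 0.0624 ztop [0.0597 0.0612]
```

View pics/as.png

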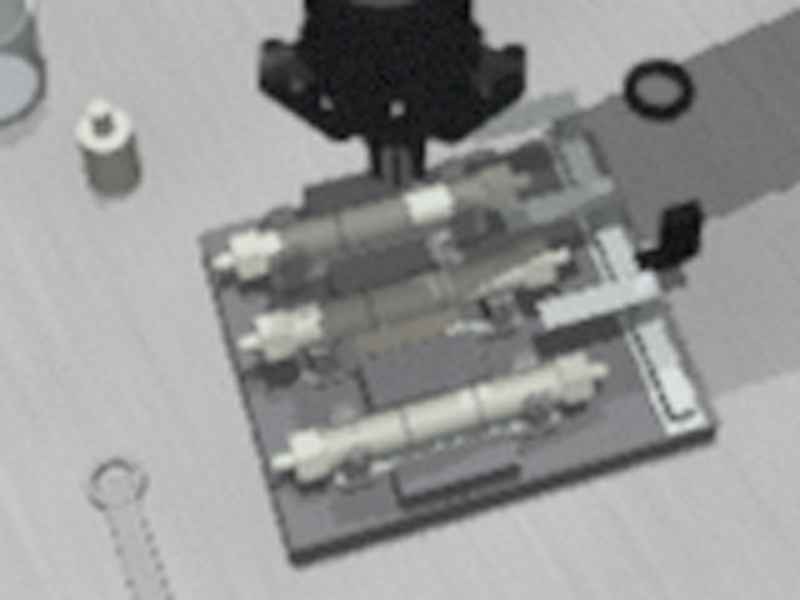

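View pics/aw.png

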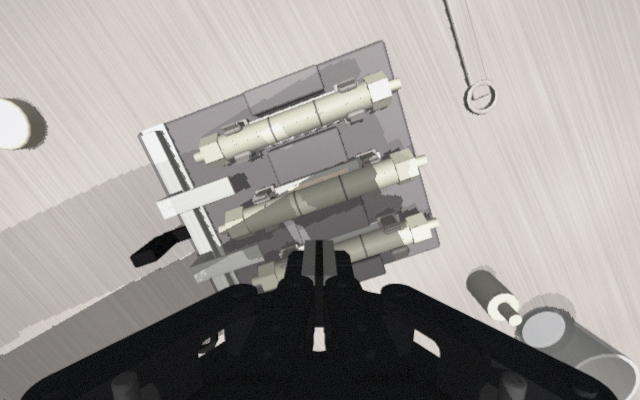

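The cartridge now lies on the lips with its top at about 76 mm. Its nozzle ends match the stored ones at ±0.092, so it is centred. Next I finish the turn and press at +28 mm.

arm_command(
  targets=[
    [0, 9, -1.2, 0, 0, 0, 0.116],
    [0, 9, -1.2, 0, 0, 0, 0.116],
    [0, 9.8, -1.2, -10, 0, 0, 0.116],
    [0, 0, 0, -20, 0, 0, 0],
    [0, 0, 0, -25, 0, 0, 0],
    [0, 0, 0, -20, 0, 0, 0],
    [0, 0, 0, -15, 0, 0, 0],
    [0, 0, 0, -8, 0, 0, 0],
    [0, 0, 0, -2, 0, 0, 0],
    [0, 0, 0, 0, 0, 0, 0],
  ],
)

```text
time: 11.12
ee_pos: [0.6296, 0.0602, 0.0845]
tool_rot: [[0.188, 0.982, -0.001], [0.982, -0.188, 0.0], [-0.0, -0.001, -1.0]]
ft_force: [-0.0, 0.4, -0.3]
grip_width: 0.003
```

arm_command(
  targets=[
    [0, 0, 0, -2, 0, 0, 0],
    [0, 0, 0, -2, 0, 0, 0],
    [0, 0, 0, -2, 0, 0, 0],
    [0, 0, 0, -2, 0, 0, 0],
    [0, 0, 0, -2, 0, 0, 0],
    [0, 0, 0, -2, 0, 0, 0],
    [0, 0, 0, -2, 0, 0, 0],
    [0, 0, 0, -2, 0, 0, 0],
    [0, 0, 0, -2, 0, 0, 0],
    [0, 0, 0, 0, 0, 0, 0],
  ],
)

```text
time: 11.95
ee_pos: [0.6305, 0.0602, 0.068]
tool_rot: [[0.187, 0.982, 0.001], [0.982, -0.187, -0.0], [0.0, 0.001, -1.0]]
ft_force: [-1.1, -0.4, 6.3]
grip_width: -0.001
```

arm_command(
  targets=[
    [0, 0, 0, -1, 0, 0, 0],
    [0, 0, 0, -1, 0, 0, 0],
    [0, 0, 0, -1, 0, 0, 0],
    [0, 0, 0, -1, 0, 0, 0],
    [0, 0, 0, -1, 0, 0, 0],
    [0, 0, 0, -1, 0, 0, 0],
    [0, 0, 0, 0, 0, 0, 0],
    [0, 0, 0, 0, 0, 0, 0],
    [0, 0, 0, 0, 0, 0, 0],
    [0, 0, 0, 0, 0, 0, 0],
  ],
)

```text
time: 12.78
ee_pos: [0.6308, 0.0601, 0.0629]
tool_rot: [[0.187, 0.982, 0.002], [0.982, -0.187, -0.0], [0.0, 0.002, -1.0]]
ft_force: [-2.8, 0.1, 7.6]
grip_width: -0.002
```

arm_command(
  targets=[
    [0, -0.5, 0, -1, 0, 0, 0],
    [0, 0, 0, -1, 0, 0, 0],
    [0, 0, 0, -1, 0, 0, 0],
    [0, 0, 0, -1, 0, 0, 0],
    [0, 0, 0, 0, 0, 0, 0],
    [0, 0, 0, 0, 0, 0, 0],
    [0, 0, 0, 0, 0, 0, 0],
    [0, 0, 0, 0, 0, 0, 0],
    [0, 0, 0, 0, 0, 0, 0],
    [0, 0, 0, 0, 0, 0, 0],
  ],
)

```text
time: 13.62
ee_pos: [0.6311, 0.0601, 0.0595]
tool_rot: [[0.187, 0.982, 0.004], [0.982, -0.187, -0.0], [0.0, 0.004, -1.0]]
ft_force: [-1.8, -0.3, 8.6]
grip_width: 0.0
```

arm_command(
  targets=[
    [0, -0.5, 0, -1, 0, 0, 0],
    [0, 0, 0, -1, 0, 0, 0],
    [0, 0, 0, 0, 0, 0, 0],
    [0, 0, 0, 0, 0, 0, 0],
    [0, 0, 0, 0, 0, 0, 0],
    [0, 0, 0, 0, 0, 0, 0],
    [0, 0, 0, 0, 0, 0, 0],
    [0, 0, 0, 0, 0, 0, 0],
    [0, 0, 0, 0, 0, 0, 0],
    [0, 0, 0, 0, 0, 0, 0],
  ],
)

```text
time: 14.45
ee_pos: [0.6313, 0.06, 0.0579]
tool_rot: [[0.187, 0.982, 0.006], [0.982, -0.187, -0.0], [0.001, 0.006, -1.0]]
ft_force: [0.7, -0.3, 7.9]
grip_width: 0.001
```

arm_command(
  targets=[
    [0, 0, 0, -1, 0, 0, 0],
    [0, 0, 0, -1, 0, 0, 0],
    [0, 0, 0, -1, 0, 0, 0],
    [0, 0, 0, -1, 0, 0, 0],
    [0, 0, 0, -1, 0, 0, 0],
    [0, 0, 0, -1, 0, 0, 0],
    [0, 0, 0, 0, 0, 0, 0],
    [0, 0, 0, 0, 0, 0, 0],
    [0, 0, 0, 0, 0, 0, 0],
    [0, 0, 0, 0, 0, 0, 0],
  ],
)

```text
time: 15.28
ee_pos: [0.6311, 0.0601, 0.053]
tool_rot: [[0.187, 0.982, 0.005], [0.982, -0.187, -0.0], [0.001, 0.005, -1.0]]
ft_force: [-3.7, 0.9, 14.2]
grip_width: 0.003
```

arm_command(
  targets=[
    [0, -0.5, 0, -1, 0, 0, 0],
    [0, 0, 0, -1, 0, 0, 0],
    [0, 0, 0, -1, 0, 0, 0],
    [0, 0, 0, -1, 0, 0, 0],
    [0, 0, 0, -1, 0, 0, 0],
    [0, 0, 0, 0, 0, 0, 0],
    [0, 0, 0, 0, 0, 0, 0],
    [0, 0, 0, 0, 0, 0, 0],
    [0, 0, 0, 0, 0, 0, 0],
    [0, 0, 0, 0, 0, 0, 0],
  ],
)

```text
time: 16.12
ee_pos: [0.6303, 0.0601, 0.0478]
tool_rot: [[0.187, 0.982, 0.004], [0.982, -0.187, -0.0], [0.0, 0.004, -1.0]]
ft_force: [-3.6, -0.7, 13.7]
grip_width: 0.005
```

arm_command(
  targets=[
    [0, 0, 0, -1, 0, 0, 0],
    [0, 0, 0, -1, 0, 0, 0],
    [0, 0, 0, -1, 0, 0, 0],
    [0, 0, 0, -1, 0, 0, 0],
    [0, 0, 0, -1, 0, 0, 0],
    [0, 0, 0, 0, 0, 0, 0],
    [0, 0, 0, 0, 0, 0, 0],
    [0, 0, 0, 0, 0, 0, 0],
    [0, 0, 0, 0, 0, 0, 0],
    [0, 0, 0, 0, 0, 0, 0],
  ],
)

```text
time: 16.95
ee_pos: [0.6306, 0.0602, 0.0475]
tool_rot: [[0.186, 0.983, 0.002], [0.983, -0.186, -0.001], [-0.0, 0.002, -1.0]]
ft_force: [-13.1, 0.5, 34.0]
grip_width: -0.002
```

That hit a hard stop at 34 N, which fits a snapped +x clip (47.5 mm expected there with the other end still up). Next is the other end.

arm_command(
  targets=[
    [0, 0, 0, 12, 0, 0, 0],
    [0, 0, 0, 20, 0, 0, 0],
    [0, 0, 0, 20, 0, 0, 0],
    [0, -26.5, 5.2, 0, 0, 0, 0],
    [0, -27, 5.2, 0, 0, 0, 0],
    [0, 0, 0, 0, 0, 0, 0],
    [0, 0, 0, -6, 0, 0, 0],
    [0, 0, 0, -4, 0, 0, 0],
    [0, 0, 0, 0, 0, 0, 0],
    [0, 0, 0, 0, 0, 0, 0],
  ],
)

```text
time: 17.78
ee_pos: [0.5754, 0.0703, 0.0803]
tool_rot: [[0.187, 0.982, -0.001], [0.982, -0.187, -0.0], [-0.0, -0.001, -1.0]]
ft_force: [0.1, 0.1, -0.4]
grip_width: 0.0
```

```bash
python3 look.py b
```

```text
[[ 0.187  0.982 -0.001]
 [ 0.982 -0.187 -0.   ]
 [-0.    -0.001 -1.   ]] [0.57536071 0.07031563 0.08027551] [ 0.06717352  0.10596181 -0.41553155] 17.7833
scene -0.064 nozzles -0.0783 0.0935
  x 0.02 17 y -0.0564 ztop [0.054 0.058]
  x 0.037 34 y -0.0575 ztop [0.0555 0.059 ]
  x 0.06 43 y -0.0603 ztop [0.0557 0.0603]
  x 0.073 38 y -0.0573 ztop [0.0559 0.0606]
scene 0 nozzles -0.0892 0.0932
  x -0.072 36 y 0.0073 ztop [0.0553 0.0599]
  x -0.02 45 y 0.0082 ztop [0.0539 0.088 ]
  x 0 39 y 0.0059 ztop [0.0536 0.0571]
  x 0.02 39 y 0.004 ztop [0.0538 0.0584]
  x 0.037 37 y 0.0059 ztop [0.0553 0.058 ]
  x 0.06 48 y 0.0041 ztop [0.0559 0.0586]
  x 0.073 41 y 0.0081 ztop [0.0569 0.06  ]
scene 0.064 nozzles -0.0898 0.0934
  x -0.072 43 y 0.0707 ztop [0.0554 0.0593]
  x -0.02 37 y 0.0689 ztop [0.0543 0.0577]
  x 0 41 y 0.0701 ztop [0.0545 0.0585]
  x 0.02 42 y 0.0691 ztop [0.0537 0.0584]
  x 0.037 42 y 0.069 ztop [0.055  0.0572]
  x 0.06 46 y 0.0681 ztop [0.056  0.0592]
  x 0.073 44 y 0.0702 ztop [0.0566 0.0594]
wrist -0.064 nozzles -0.0917 0.0921
  x -0.02 44 y -0.0653 ztop [0.0589 0.0598]
  x 0.037 210 y -0.0661 ztop [0.0592 0.06  ]
  x 0.06 62 y -0.053 ztop [0.0451 0.0489]
  x 0.073 280 y -0.0543 ztop [0.0518 0.0558]
wrist 0 nozzles -0.0916 0.0929
  x -0.072 945 y 0.003 ztop [0.0599 0.0611]
  x -0.02 710 y 0.0058 ztop [0.0574 0.0603]
  x 0 844 y 0.0025 ztop [0.0577 0.0596]
  x 0.02 854 y 0.0024 ztop [0.0578 0.0597]
  x 0.037 854 y 0.0023 ztop [0.0579 0.0596]
  x 0.06 956 y 0.0008 ztop [0.0585 0.0605]
  x 0.073 953 y 0.0033 ztop [0.0599 0.0611]
wrist 0.064 nozzles -0.0923 0.0925
  x -0.072 1264 y 0.0627 ztop [0.0598 0.0612]
  x -0.02 1097 y 0.0637 ztop [0.0579 0.0598]
  x 0 1117 y 0.0637 ztop [0.0578 0.0597]
  x 0.02 1137 y 0.0636 ztop [0.0578 0.0597]
  x 0.037 1074 y 0.0629 ztop [0.058  0.0597]
  x 0.06 1224 y 0.0629 ztop [0.0586 0.0605]
  x 0.073 1260 y 0.0628 ztop [0.0598 0.0611]
```

View pics/bs.png

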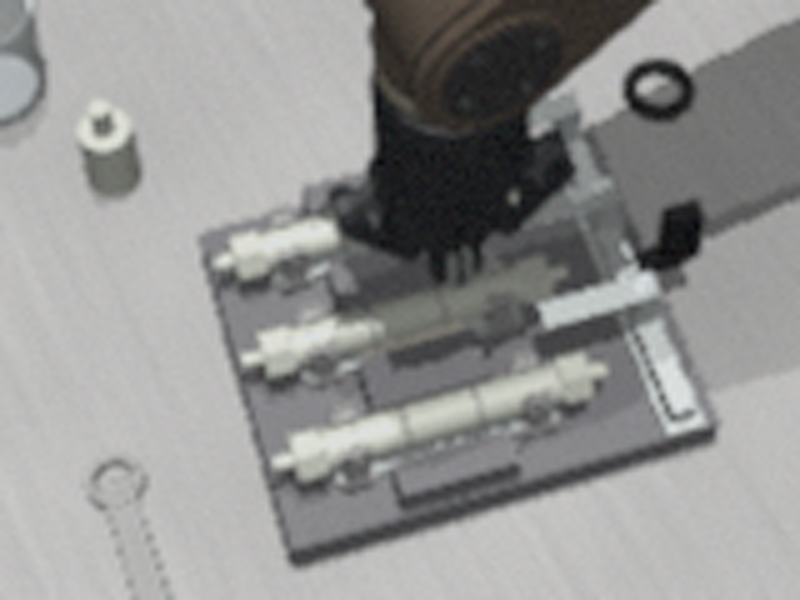

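The cartridge is already home at both ends. Its body top is at 59.6 mm all along, identical to the stored ones, and it spans -0.0916 to +0.0929. The keeper is still open, with the fin at about (680,235) in the crop. I now move to the -y side of the fin.

arm_command(
  targets=[
    [0, 0, 0, 20, 0, 0, 0],
    [0, 0, 0, 40, 0, 0, 0],
    [0, -30, -1.5, 0, 0, 0, 0],
    [0, -30, -1.5, 0, 0, 0, 0],
    [0, -30, -1.5, 0, 0, 0, 0],
    [0, -30, -1.5, 0, 0, 0, 0],
    [0, -18.4, -0.9, 0, 0, 0, 0],
    [0, 0, 0, 0, 0, 0, 0],
    [0, 0, 0, 0, 0, 0, 0],
    [0, 0, 0, 0, 0, 0, 0],
  ],
)

```text
time: 18.72
ee_pos: [0.4379, 0.0635, 0.1417]
tool_rot: [[0.187, 0.982, 0.002], [0.982, -0.187, -0.0], [0.0, 0.002, -1.0]]
ft_force: [0.2, 0.6, 0.6]
grip_width: 0.001
```

```bash
python3 - <<'E'
from h import *
s=monitor.read_state();print(s['ee_pos'],s['joint_positions'],s['time'])
d=np.array([np.cos(-.182),np.sin(-.182)]);e=np.array([-d[1],d[0]]);T=np.array([.602,.0655])
q=get_image('wrist');save(q,'cw')
p=get_image('scene');x,y=pix(p,[.5,.0655,.06]).astype(int)
cv2.imwrite('pics/cs.png',cv2.resize(p['color'][y-60:y+60,x-80:x+80,::-1],None,fx=5,fy=5,interpolation=cv2.INTER_CUBIC))
for g in(p,q):
  W=cloud(g);X=(W[...,:2]-T)@d;Y=(W[...,:2]-T)@e;Z=W[...,2]
  m=(X<-.146)&(X>-.18)&(abs(Y)<.05)&(Z>.05)&(Z<.09)
  if m.any(): print(m.sum(),X[m].min(),X[m].max(),Y[m].min(),Y[m].max(),Z[m].max())
E
```

```text
[0.43786992 0.06350162 0.14174751] [-8.60634821e-02 -1.48047567e-01  2.20843580e+00  2.13622682e-05
  1.07888346e+00  1.02166782e-01] 18.7167
60 -0.16705543951849688 -0.146155292884202 -0.003248546674419347 0.011281384905921074 0.08277326728437866
795 -0.1688275133340641 -0.1470886015895463 -0.006316634514055115 0.0062188958396087405 0.08265986036704986
```

View pics/cs.png

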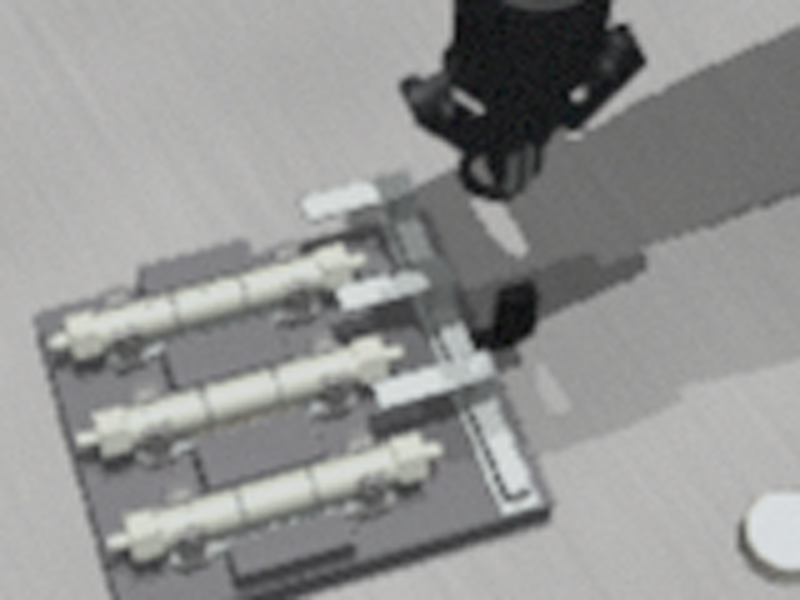

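View pics/cw.png

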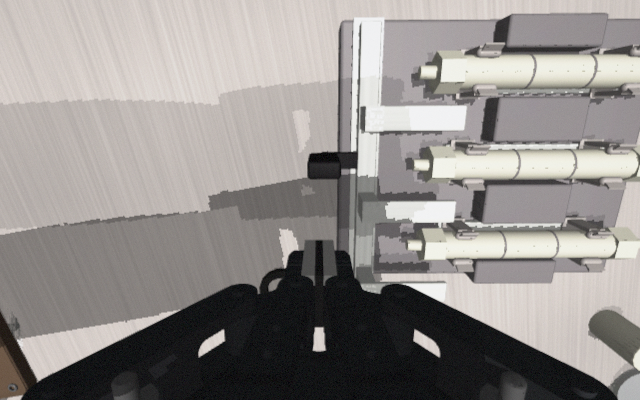

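The wrist picture shows the fin at (323,165), at rack y -6.3 to +6.2 mm, so the joint is at about 0. The fingers are on its -y side.

arm_command(
  targets=[
    [0, 0, 0, -15, 0, 0, 0],
    [0, 0, 0, -25, 0, 0, 0],
    [0, 0, 0, -20, 0, 0, 0],
    [0, 0, 0, -14, 0, 0, 0],
    [0, 0, 0, -8, 0, 0, 0],
    [0, 0, 0, -2, 0, 0, 0],
    [0, 0, 0, 0, 0, 0, 0],
    [0, 0.4, 2, 0, 0, 0, 0],
    [0, 0.7, 4, 0, 0, 0, 0],
    [0, 0.7, 4, 0, 0, 0, 0],
  ],
)

```text
time: 19.65
ee_pos: [0.4392, 0.0739, 0.058]
tool_rot: [[0.187, 0.982, 0.002], [0.982, -0.187, -0.0], [0.0, 0.002, -1.0]]
ft_force: [0.6, 0.5, 0.2]
grip_width: 0.002
```

arm_command(
  targets=[
    [0, 0.6, 3, 0, 0, 0, 0],
    [0, 0.6, 3, 0, 0, 0, 0],
    [0, 0.6, 3, 0, 0, 0, 0],
    [0, 0.6, 3, 0, 0, 0, 0],
    [0, 0.6, 3, 0, 0, 0, 0],
    [0, 0.6, 3, 0, 0, 0, 0],
    [0, 0.4, 2, 0, 0, 0, 0],
    [0, 0.4, 2, 0, 0, 0, 0],
    [0, 0, 0, 0, 0, 0, 0],
    [0, 0, 0, 0, 0, 0, 0],
  ],
)

```text
time: 20.48
ee_pos: [0.4425, 0.0961, 0.0567]
tool_rot: [[0.187, 0.982, -0.0], [0.982, -0.187, 0.001], [0.001, -0.0, -1.0]]
ft_force: [-0.1, 1.4, 0.4]
grip_width: 0.007
```

arm_command(
  targets=[
    [0, 0.4, 2, 0, 0, 0, 0],
    [0, 0.4, 2, 0, 0, 0, 0],
    [0, 0.4, 2, 0, 0, 0, 0],
    [0, 0.4, 2, 0, 0, 0, 0],
    [0, 0.4, 2, 0, 0, 0, 0],
    [0, 0.4, 2, 0, 0, 0, 0],
    [0, 0, 0, 0, 0, 0, 0],
    [0, 0, 0, 0, 0, 0, 0],
    [0, 0, 0, 0, 0, 0, 0],
    [0, 0, 0, 0, 0, 0, 0],
  ],
)

```text
time: 21.32
ee_pos: [0.4454, 0.108, 0.0571]
tool_rot: [[0.187, 0.982, 0.001], [0.982, -0.187, 0.001], [0.001, 0.001, -1.0]]
ft_force: [0.0, 0.2, -0.7]
grip_width: -0.0
```

```bash
cat > fin.py <<'E'
from h import *
import sys
n=sys.argv[1]
s=monitor.read_state();print(s['ee_pos'],s['ft_force'],s['time'])
d=np.array([np.cos(-.182),np.sin(-.182)]);e=np.array([-d[1],d[0]]);T=np.array([.602,.0655])
q=get_image('wrist');save(q,n+'w')
p=get_image('scene');x,y=pix(p,[.5,.0655,.06]).astype(int)
cv2.imwrite('pics/%ss.png'%n,cv2.resize(p['color'][y-60:y+60,x-80:x+80,::-1],None,fx=5,fy=5,interpolation=cv2.INTER_CUBIC))
for g in(p,q):
  W=cloud(g);X=(W[...,:2]-T)@d;Y=(W[...,:2]-T)@e;Z=W[...,2]
  m=(X<-.146)&(X>-.18)&(abs(Y)<.06)&(Z>.06)&(Z<.088)
  if m.any(): print(m.sum(),X[m].min(),X[m].max(),Y[m].min(),Y[m].max(),Z[m].max())
  for y0 in(-64,0,64):
    o=[]
    for lo in range(y0-50,y0+30,4):
      k=(X>-.128)&(X<-.095)&(Y*1000>=lo)&(Y*1000<lo+4)&(Z>.061)&(Z<.075)
      if k.sum()>4:o.append(lo)
    print('tab',y0,o)
  for x0 in(-.06,-.03,0,.03,.06):
    k=(abs(X-x0)<.006)&(abs(Y)<.012)&(Z>.045)&(Z<.09)
    if k.sum()>4: print('cart',x0,np.percentile(Z[k],90).round(4))
E
python3 fin.py d
```

```text
[0.44535838 0.10796123 0.05707052] [ 0.01512766  0.18378223 -0.7396935 ] 21.3167
86 -0.17401611820635432 -0.1460389582206398 0.011831122442782118 0.040365022734671754 0.08742958899594903
tab -64 [-70, -66, -62, -58]
tab 0 [-6, -2, 2, 6]
tab 64 [58, 62, 66, 70]
cart -0.06 0.0668
cart -0.03 0.0585
cart 0 0.0585
cart 0.03 0.0588
cart 0.06 0.0587
3162 -0.1756754136451553 -0.14672105784946796 0.019276589235605116 0.03700307992684648 0.08799848140403513
tab -64 []
tab 0 [-10, -6, -2, 2, 6]
tab 64 [54, 58, 62, 66, 70]
cart -0.06 0.06
cart -0.03 0.0597
cart 0 0.059
```

View pics/ds.png

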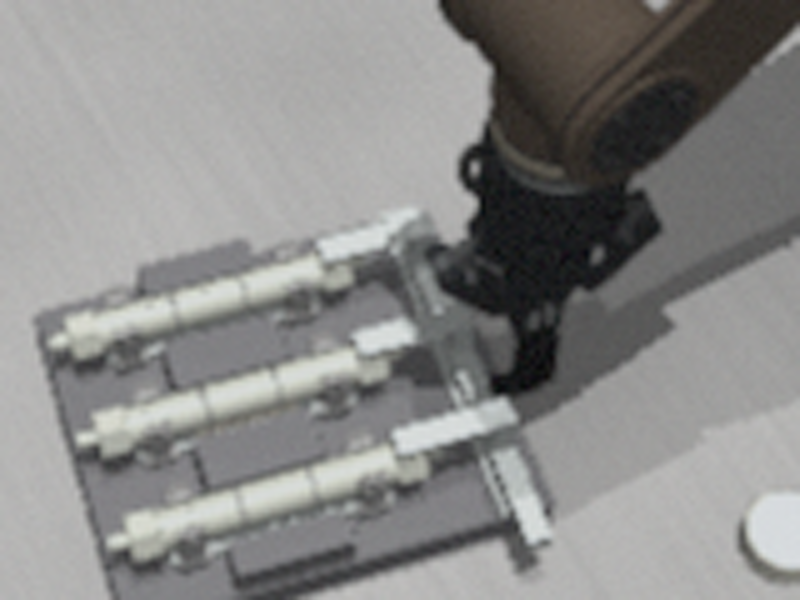

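The keeper stands at about 31 mm with its tabs over the caps. I push the last bit to the stop.

arm_command(
  targets=[
    [0, 0.2, 1, 0, 0, 0, 0],
    [0, 0.2, 1, 0, 0, 0, 0],
    [0, 0.2, 1, 0, 0, 0, 0],
    [0, 0.2, 1, 0, 0, 0, 0],
    [0, 0, 0, 0, 0, 0, 0],
    [0, 0, 0, 0, 0, 0, 0],
    [0, 0, 0, 0, 0, 0, 0],
    [0, 0, 0, 0, 0, 0, 0],
    [0, 0, 0, 0, 0, 0, 0],
    [0, 0, 0, 0, 0, 0, 0],
  ],
)

```text
time: 22.25
ee_pos: [0.4456, 0.1088, 0.0572]
tool_rot: [[0.184, 0.983, -0.002], [0.983, -0.184, -0.007], [-0.007, -0.001, -1.0]]
ft_force: [-2.3, -12.3, 4.0]
grip_width: 0.0
```

Firm stop at 12 N. I back off and lift clear.

arm_command(
  targets=[
    [0, -1, -5, 0, 0, 0, 0],
    [0, -2, -10, 0, 0, 0, 0],
    [0, -2, -12, 0, 0, 0, 0],
    [0, 0, -5, 10, 0, 0, 0],
    [0, 0, 0, 25, 0, 0, 0],
    [0, 0, 0, 30, 0, 0, 0],
    [0, 0, -10, 30, 0, 0, 0],
    [0, 0, -20, 10, 0, 0, 0],
    [0, 0, -20, 0, 0, 0, 0],
    [0, 0, 0, 0, 0, 0, 0],
  ],
)

```text
time: 23.08
ee_pos: [0.4421, 0.0276, 0.1644]
tool_rot: [[0.189, 0.982, 0.005], [0.982, -0.189, -0.001], [-0.0, 0.005, -1.0]]
ft_force: [0.3, 0.4, -0.6]
grip_width: 0.001
```

```bash
python3 fin.py e
```

```text
[0.44206933 0.02759202 0.16438839] [ 0.29429024  0.42101841 -0.56206328] 23.0833
50 -0.1665778307495147 -0.14608761901094536 0.02839239896392374 0.04243542252036169 0.08129407418358096
tab -64 [-70, -66, -62, -58, -54]
tab 0 [-6, -2, 2, 6]
tab 64 [58, 62, 66, 70]
cart -0.06 0.0677
cart -0.03 0.0591
cart 0 0.0573
cart 0.03 0.057
cart 0.06 0.0583
704 -0.1687550071937701 -0.1471998061766842 0.02482321842252769 0.036652883176661655 0.08277420988583768
tab -64 [-74, -70, -66, -62, -58]
tab 0 [-10, -6, -2, 2, 6]
tab 64 [54, 58, 62, 66, 70]
cart -0.06 0.0603
cart -0.03 0.0597
cart 0 0.0597
cart 0.03 0.0598
cart 0.06 0.0603
```

View pics/es.png

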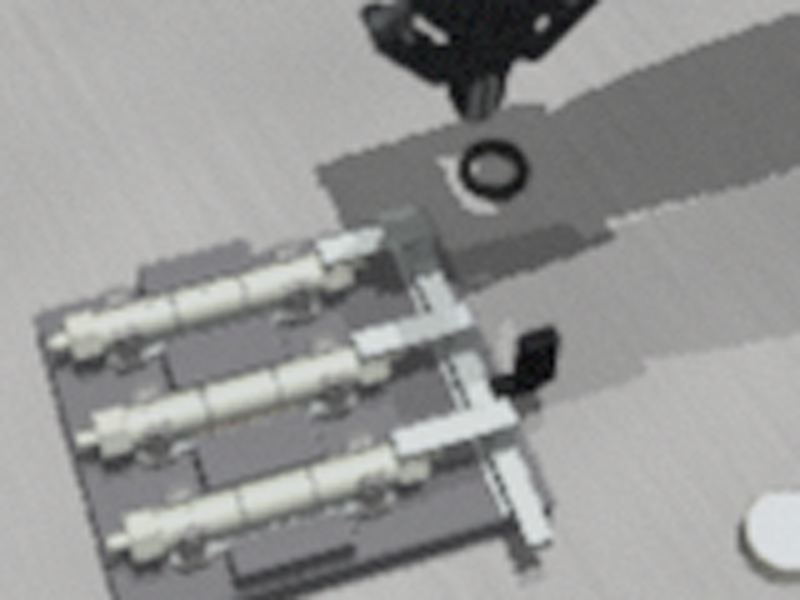

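The keeper is against its stop, its tabs are over all three caps, the cartridge is level and home, and the robot is clear. I hand the job in.

```bash
python3 -c "
from workcell import order
print(order.close_job())"
```

```text
the job is handed in; nothing more can be done
None
```

The loose cartridge is seated in the middle place of the rack and the keeper is closed over it. I handed the job in at about 23 s; the hand-in reports no verdict.

- **Cartridge:** I laid it on both clips and pressed at the +x side until it stopped hard at 34 N, above the 20–25 N advised but under the limits. The press I had planned at the -x side was not needed, because the picture after the first one already showed both ends home. The body top is 59.7–60.3 mm along its length, the same as the stored ones. Before the keeper was closed, the ends spanned -91.6 to +92.9 mm, so it is centred within 1 mm.
- **Keeper:** I pushed the fin from its -y side until it met a firm 12 N stop. The three tabs lie over the caps. The wrist camera puts the fin at 30.8 mm in my rack frame. Allowing up to 2 mm of offset in that frame, this agrees with 33 mm and is past the 28 mm needed.
- **Disagreements:** My estimates of the rack's sideways position differed by about 2 mm between cameras, and the scene camera reads heights 1–3 mm lower than the wrist camera. Its 67.7 mm reading at x = -60 mm probably caught a keeper tab; the wrist camera shows 60.3 mm there.
- **Rest of the bench:** In the last pictures the stored cartridges were still in their clips and the robot was touching nothing. I did not measure the other things on the bench, but there was no sign of contact with any of them.

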